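# Fit the blue filter and hold the lamp at full boost

## Task

Set up the lamp for a micrograph: take the blue filter slide out of the wooden rack and push it fully home in the slot on top of the lamp unit, flange down on the slot's rim, and let go of it. Then turn the spring-loaded boost dial clockwise past its first two clicks to the third and hold it there against the spring: finish still holding it, because it flies back if let go. Do not turn the dial before the filter is home, and leave the other two filters and the things on the bench where they are.

Things in the scene. Friction and masses are not known exactly. Their poses are not given: they have to be found in the camera images.
- filter_blue: Blue filter slide, upright, about 75 g: aluminium frame 50 x 6 x 50 mm (own x, y, z) with blue glass; on it a dark flange 66 x 20 mm (z 50 to 55) and a blue grip tab 30 x 10 mm (10 along y; z 55 to 81). Origin: centre of the underside. Stands 22 mm deep in one of the rack's three slots, bottom 6 mm above the bench; lifts straight out. Either way round fits.
- filter_green: Green filter slide, upright, about 75 g: aluminium frame 50 x 6 x 50 mm (own x, y, z) with green glass; on it a dark flange 66 x 20 mm (z 50 to 55) and a green grip tab 30 x 10 mm (10 along y; z 55 to 81). Origin: centre of the underside. Stands in another slot of the rack; stays there.
- filter_amber: Amber filter slide, upright, about 75 g: aluminium frame 50 x 6 x 50 mm (own x, y, z) with amber glass; on it a dark flange 66 x 20 mm (z 50 to 55) and an orange grip tab 30 x 10 mm (10 along y; z 55 to 81). Origin: centre of the underside. Stands in another slot of the rack; stays there.
- rack: Fixed wooden filter rack, 236 x 48 x 28 mm (own x, y, z), with three slots 76 mm apart in a row along its x (own x = -76, 0 and 76 mm). Origin: centre of its underside, on the bench.
- lamp_unit: Fixed lamp unit. Origin on the bench. Cream housing, own x -95 to 95, y -70 to 130, 105 mm high, with boost dial (axis x -38, y 75) and voltmeter on top; beside it the dark finned filter chamber, y -126 to -70, 118 mm along x, 112 high, with the slot in its bright top; then a lens barrel to y -191, top 94 high.
- slot_mouth (a point): Centre of the slot's mouth on the chamber's top, 112 mm above the bench (lamp unit x 0, y -98; same axes). Slot straight down, 59 mm deep, 51.8 mm along x, 7.8 along y; a 45 degree lead-in 3 mm deep and wide all round the mouth. A filter that is home has its flange on the chamber's top, its origin 50 mm below this point, its tab's top 31 mm above.
- dial_bar: Black bar handle of the boost dial, white line on top: 46 (own x) x 12 (own y) x 26 mm high, on a black disc 48 mm across. Origin: on the dial's axis at the bar's underside (the disc's top), 118 mm above the bench; own x points along the bar to its white end and turns with the dial. Pinch it across the 12 mm from above, or push it round.
- boost_dial (a joint): Angle of the boost dial about its upright axis: 0 at rest, growing clockwise seen from above. Clicks at 0.4, 0.8 and 1.2 rad (third and last), end stop at 1.30. A spring of 0.036 N m at rest, rising by 0.045 N m per rad, drives it back to 0 from everywhere; the clicks add or take up to 0.03 N m (hardest about 0.11 N m, near 0.9).
- mount_a: Black resin-mounted metal specimen, disc 32 mm across, 20 mm high; loose, stays. Origin: centre of its underside.
- mount_b: Dark red resin-mounted specimen, disc 32 mm across, 20 mm high; loose, stays. Origin: centre of its underside.
- cleaner: Amber bottle of lens cleaner, 44 mm across, 105 mm high; loose, stays. Origin: centre of its underside.
- mouse: Red and black computer mouse 100 x 60 x 34 mm on a black pad; loose, stays. Origin: centre of its underside.
- slide_box: Blue slide box 165 x 85 x 34 mm; loose, stays. Origin: centre of its underside.

How it is judged:
On the way, in this order (a step that is already met when the one before it is completed fails the run):
1. the blue filter is fully home in the slot and let go (z of filter_blue in the frame of slot_mouth below -0.0475 m and horizontal distance between filter_blue and slot_mouth below 0.003 m and angle between the z axis of filter_blue and the z axis of slot_mouth, either way round below 0.06 rad and angle between the x axis of filter_blue and the x axis of slot_mouth, either way round below 0.08 rad and contact force between the fingers and filter_blue below 0.2 N), for 0.2 s.
2. the boost dial is held by the fingers at its third click (value of joint boost_dial above 1.1 rad and contact force between the fingers and dial_bar above 1 N), for 0.5 s.
At the end, for the whole second after the job is handed in: Blue filter home in the slot (flange within 2.5 mm of the rim, centred within 3 mm, square) and untouched; dial held still by the fingers (over 1 N) at the third click, above 1.10 rad; other filters within 15 mm and other loose things within 20 mm of their starts (all of step 1 and all of step 2 and velocity of joint boost_dial between -0.2 and 0.2 rad/s and distance of each of filter_green, filter_amber from where it was at the start of the episode below 0.015 m and distance of each of mount_a, mount_b, cleaner, mouse, slide_box from where it was at the start of the episode below 0.02 m); the arm keeps its last pose, push and grip.
It fails at once if the dial is turned (beyond 0.25 rad) while the blue filter is not home (value of joint boost_dial above 0.25 rad and not (z of filter_blue in the frame of slot_mouth below -0.0475 m and horizontal distance between filter_blue and slot_mouth below 0.003 m and angle between the z axis of filter_blue and the z axis of slot_mouth, either way round below 0.06 rad and angle between the x axis of filter_blue and the x axis of slot_mouth, either way round below 0.08 rad)).
It fails at once if the green or amber filter is moved by more than 15 mm, or another loose thing by more than 20 mm (not (distance of filter_green from where it was at the start of the episode below 0.015 m) or not (distance of filter_amber from where it was at the start of the episode below 0.015 m) or not (distance of mount_a from where it was at the start of the episode below 0.02 m) or not (distance of mount_b from where it was at the start of the episode below 0.02 m) or not (distance of cleaner from where it was at the start of the episode below 0.02 m) or not (distance of mouse from where it was at the start of the episode below 0.02 m) or not (distance of slide_box from where it was at the start of the episode below 0.02 m)).
It also fails if it takes over 64 s, if anything falls off the work surface, if the arm or the gripper's body presses on something with over 40 N, if the wrist force passes 120 N, or if a joint passes its speed limit or range.

## Robot

A 6-joint arm with a two-finger parallel gripper is mounted at the origin on the work surface. World frame = base frame: x ahead of the robot, y to its left, z up, the work surface at z = 0. Lengths are in m, angles in rad, forces in N, time in s.
With the tool pointing down it reaches from about 0.3 to 0.875 m from the base axis. Payload 6.4 kg.
Tool frame: the origin (TCP) lies midway between the tips of the shut fingers; the grasp point (between the pads) lies arm.pinch_z behind it (arm.pinch_z is the distance from the TCP to the grasp point, in m); z points along the fingers, y is the line along which they close (so a half turn about z gives the same grasp; the last joint's range is limited). The gripper opens to 85 mm and grips with 20 to 120 N. Pads are 22 mm wide; open, the fingers measure 114 mm over their backs; the gripper's body (76 mm by 85 mm) begins 54 mm behind the grasp point. The pads swing forward as they close: fully open they stand 13 mm farther back than shut.
Start: joints at [-1.538, 0.181, 1.607, -0, 1.354, -0.206], TCP at [0.136, -0.559, 0.231] pointing down, gripper open.
Joint ranges: [-2.99, 2.99], [-0.89, 2.07], [0.3, 2.58], [-1.14, 4.28], [0, 2.63], [-3.12, 3.12]. Speed limits (rad/s): [2.57, 2.57, 3.01, 3.14, 3.14, 3.14].

## Interface

Orientations are given as a 3x3 rotation matrix whose columns are the frame's x, y, z axes.
In Python, from cell import arm gives the robot as it stands. The module is installed in compiled form; this text tells all that it offers.
- The arm moves only by the tool send_rows, never from a script. Its argument "deltas" is text: rows parted by semicolons, each of 7 numbers parted by spaces: the shift along the tool's x, y, z as a fraction of full scale, then the turn, a rotation vector about the tool's x, y, z as a fraction of full scale, then the finger opening in mm, from 0 to 85.4. In form: dx dy dz ax ay az hand; .... A call has 1 to 12 rows; each row shifts and turns the commanded pose from where the row before left it, along the tool's axes as they then stand; what a row does not reach is not made up. Full scale, the value 1, is 75 cm for a shift and pi/4 rad for a turn. A row lasts 1/10 s, in which the tool goes at most 50 mm and 8.59 degrees, less where a joint would pass 70% of its speed; a pose out of reach is approached as far as the arm can. A call with a number of a shift or a turn outside -1 to 1 is refused whole. A call with a gripper value outside its range is refused whole. The fingers move at their own pace and stop on an object; the grip force is fixed at half the most. Time passes only in rows, so rows that do not move let the fingers close. It gives the time, the measured TCP pose, the force, the opening and the grip force at its end, in the units of the state.
- arm.read_state(): the state, without advancing time (a new reading comes with each control period).
- arm.read_camera(name): name is "scene" or "side" or "wrist"; returns a dict with "img" (384x512x3 uint8, red, green, blue), "fx", "fy", "cx", "cy" (pixels), "k1" (the pictures are not rectified: a ray, as slopes to the right and down, at radius r is drawn at 1 + k1 r^2 times it, then the intrinsics apply), "R" (3x3) and "t" (3): a world point X has camera coordinates R X + t. Camera axes: x right, y down, z forward; pixel columns grow to the right and rows downward; lengths in m; the calibration is good to about 2 mm. A picture is of the moment at which its call begins. There is no depth.
- arm.job_done(): hands the job in; it is judged then, once.
The state is a dict: "t": time; "qpos": joint angles; "joint_vel": joint speeds; "joint_efforts": joint torques, N m; "position": TCP position; "tool_rot": TCP orientation; "ft_force": force on the tool from outside, world axes, zero at the start; "wrist_torque": the same for the moment, N m; "gripper_width": opening from 0.0 (shut) to 1.0 (fully open); "grip_force": force on a finger pad.
Only numpy, scipy, OpenCV 4.12 (cv2) and the standard library are available. Lean on these libraries where they do the work, as an engineer would, in place of code of your own. Each camera call takes 0.05 s, during which the arm holds its last target. There are 200 camera calls.

## Working session

There is one attempt and no reset: what is moved stays moved. The work goes in short steps, Python scripts to look and compute and a tool call to move; the robot and the scene stay as the last step left them, time stands still between calls to the robot, and variables do not carry over. Pictures are saved under pics/ and viewed, at most 10 in all, crops included, and the job is handed in when it is done.

Besides the shell and the picture viewer there is one more tool, called after "Call:" as name(argument=value, ...) on one line, values as JSON. send_rows: Moves the arm, as the interface text tells. Shift numbers are shares of 75 cm and turn numbers shares of pi/4 rad, none past 1 either way. Its arguments: {"type":"object","properties":{"deltas":{"type":"string"}},"required":["deltas"]}

```bash
mkdir -p pics
cat > h.py <<'E'
import numpy as np, cv2
from cell import arm
def ray(c,u,v):
    K=np.array([[c['fx'],0,c['cx']],[0,c['fy'],c['cy']],[0,0,1.]])
    p=np.array([(u-c['cx'])/c['fx'],(v-c['cy'])/c['fy']]); s=p.copy()
    for _ in range(20): s=p/(1+c['k1']*(s@s))
    R=np.array(c['R']); o=-R.T@np.array(c['t']); d=R.T@np.array([s[0],s[1],1]); return o,d/np.linalg.norm(d)
def plane(c,u,v,z):
    o,d=ray(c,u,v); return o+d*(z-o[2])/d[2]
def tri(rs):
    A=np.zeros((3,3));b=np.zeros(3)
    for o,d in rs:
        P=np.eye(3)-np.outer(d,d);A+=P;b+=P@o
    X=np.linalg.solve(A,b); return X,[np.linalg.norm((np.eye(3)-np.outer(d,d))@(X-o)) for o,d in rs]
def proj(c,X):
    p=np.array(c['R'])@np.array(X)+np.array(c['t']); s=p[:2]/p[2]; s=s*(1+c['k1']*(s@s))
    return np.array([s[0]*c['fx']+c['cx'],s[1]*c['fy']+c['cy']])
def snap(n,tag):
    c=arm.read_camera(n); cv2.imwrite(f'pics/{tag}.png',c['img'][:,:,::-1]); np.save(f'pics/{tag}.npy',c,allow_pickle=True); return c
def load(tag): return np.load(f'pics/{tag}.npy',allow_pickle=True).item()
E
python3 - <<'E'
from h import *
np.set_printoptions(precision=4,suppress=True)
a=[snap(n,n+'0') for n in('scene','side','wrist')]
for c in a: print(c['fx'],c['k1'],-np.array(c['R']).T@c['t'],np.array(c['R'])[2])
cv2.imwrite('pics/both0.png',np.vstack([np.hstack([a[0]['img'],a[1]['img']])])[:,:,::-1][:, :, :])
s=arm.read_state();print(s,arm.pinch_z)
E
```

```text
406.99322316099125 0.04024960603163713 [ 1.1766 -0.1438  1.1194] [-0.4966  0.1218 -0.8594]
452.8786398733121 0.05531514159066164 [ 0.5265 -0.9559  0.9772] [ 0.0237  0.7474 -0.664 ]
294.1353865389181 -0.03227298241960405 [ 0.2134 -0.5388  0.3733] [-0.3013 -0.0718 -0.9508]
{'t': 0.15, 'qpos': array([-1.5383,  0.1814,  1.6078, -0.    ,  1.3538, -0.2063]), 'joint_vel': array([-0.0003, -0.001 , -0.0037, -0.0003,  0.    , -0.0018]), 'joint_efforts': array([  0.0007, -44.5262, -35.1692,  -0.0004,   0.0059,   0.    ]), 'position': array([ 0.136 , -0.5582,  0.2306]), 'tool_rot': array([[ 0.9716,  0.2365, -0.    ],
       [ 0.2365, -0.9716,  0.0014],
       [ 0.0003, -0.0014, -1.    ]]), 'ft_force': array([ 0.5235, -0.5524,  0.1365]), 'wrist_torque': array([ 0.0301, -0.0231, -0.0121]), 'grip_force': 0.0, 'gripper_width': 1.0036291008694063} 0.0187
```

View pics/scene0.png

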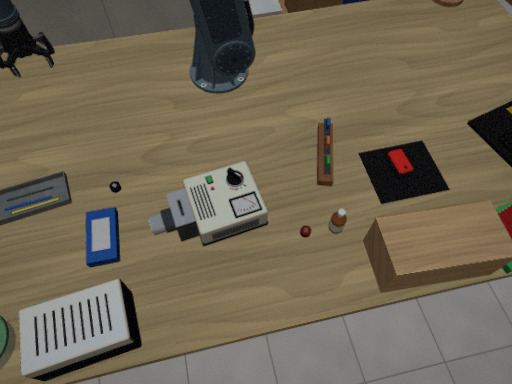

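View pics/side0.png

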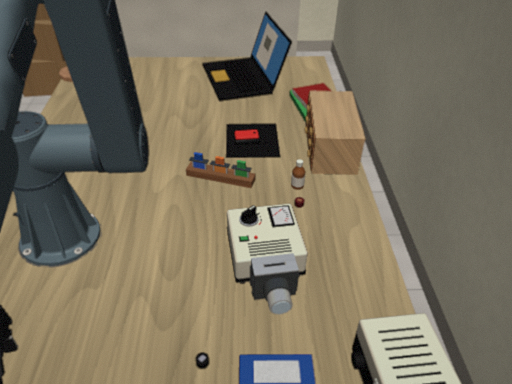

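The scene view shows the rack with blue at its robot-side end (scene 327,124; side 199,160), amber and green further out. The lamp's dial is at scene (234,177), side (250,214), and the slot chamber at scene (180,207), side (274,264).

Run:
```python
from h import *
np.set_printoptions(precision=4,suppress=True)
S,D=load('scene0'),load('side0')
for n,a,b in [('blue',(327,123),(199,158)),('amber',(327,141),(220,164)),('green',(327,160),(241,170)),('dial',(234,177),(250,213)),('slot',(180,207),(274,264))]:
    print(n,tri([ray(S,*a),ray(D,*b)]))
for n,c in(('scene',S),('side',D)):
    h=cv2.cvtColor(c['img'],cv2.COLOR_RGB2HSV)
    for k,lo,hi in(('blue',(100,120,60),(125,255,255)),('green',(45,120,60),(85,255,255)),('orange',(8,190,100),(18,255,255))):
        m=cv2.inRange(h,lo,hi); N,_,st,ce=cv2.connectedComponentsWithStats(m)
        print(n,k,[(ce[i].round(1).tolist(),int(st[i,4])) for i in range(1,N) if 8<st[i,4]<400])
```

```text
blue (array([0.3921, 0.2916, 0.0731]), [np.float64(0.004041119804221194), np.float64(0.00404111980422122)])
amber (array([0.461 , 0.2689, 0.0665]), [np.float64(0.0069882245356796486), np.float64(0.006988224535679733)])
green (array([0.5293, 0.2466, 0.0593]), [np.float64(0.00933847150457475), np.float64(0.009338471504574824)])
dial (array([ 0.558 , -0.0514,  0.13  ]), [np.float64(0.0017801242730456999), np.float64(0.0017801242730455145)])
slot (array([ 0.6116, -0.2176,  0.1121]), [np.float64(2.2184708284095375e-05), np.float64(2.21847082838972e-05)])
scene blue [([327.5, 122.8], 37), ([27.6, 202.7], 112)]
scene green [([327.7, 159.7], 30), ([208.8, 179.3], 28), ([502.7, 207.1], 54), ([509.4, 265.4], 33)]
scene orange [([328.0, 139.8], 24)]
side blue [([198.0, 156.4], 56), ([198.6, 164.7], 53)]
side green [([299.1, 105.2], 103), ([240.9, 164.5], 50), ([240.7, 172.8], 54), ([243.5, 238.1], 25)]
side orange [([219.2, 160.2], 29)]
```

Call:
send_rows(deltas="0 0 -0.06 0 0 0 85; 0 0 -0.06 0 0 0 85; 0.058 -0.03 0 0 0 0 85; 0.058 -0.03 0 0 0 0 85; 0.058 -0.03 0 0 0 0 85; 0.058 -0.03 0 0 0 0 85; 0.058 -0.03 0 0 0 0 85; 0.058 -0.03 0 0 0 0 85; 0.058 -0.03 0 0 0 0 85; 0.058 -0.03 0 0 0 0 85; 0.058 -0.03 0 0 0 0 85; 0.058 -0.03 0 0 0 0 85")

```text
t: 1.35
position: [0.5066, -0.2354, 0.3211]
tool_rot: [[0.972, 0.237, -0.0], [0.237, -0.972, 0.0], [-0.0, -0.0, -1.0]]
ft_force: [0.5, -1.0, 0.3]
gripper_width: 0.994
grip_force: 0.0
```

Call:
send_rows(deltas="0.058 -0.03 0 0 0 0 85; 0.058 -0.03 0 0 0.18 0 85; 0 0 0 0 0 0 85; 0 0 0 0 0 0 85")

```text
t: 1.75
position: [0.579, -0.1723, 0.3208]
tool_rot: [[0.962, 0.238, 0.135], [0.236, -0.971, 0.033], [0.139, -0.0, -0.99]]
ft_force: [0.3, -0.1, -0.5]
gripper_width: 0.997
grip_force: 0.0
```

Run:
```python
from h import *
np.set_printoptions(precision=4,suppress=True)
c=snap('wrist','lampA'); s=arm.read_state(); print(s['t'],s['position'],s['tool_rot'],s['qpos'])
```

```text
1.8 [ 0.5788 -0.1731  0.321 ] [[ 0.9621  0.2368  0.1353]
 [ 0.2345 -0.9716  0.0329]
 [ 0.1392  0.0001 -0.9903]] [-0.5397  0.1019  1.5216  0.099   1.419   0.7819]
```

View pics/lampA.png

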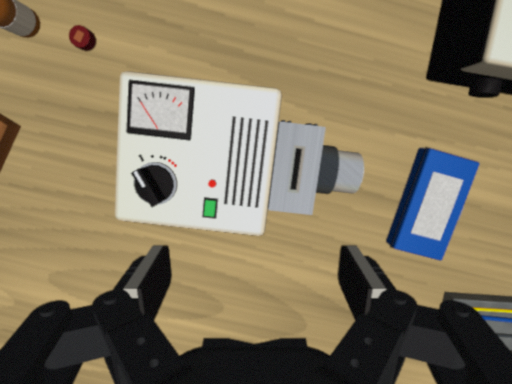

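The wrist view shows the slot at (296,169), long side nearly upright in the picture, the dial at (155,184) with its white end at upper left (137,176). My turn went in the wrong column, so I tilted the tool; I'll undo that and take a second view.

Call:
send_rows(deltas="0 0 0 0 -0.18 0 85; 0 -0.05 0.03 0 0 0.18 85; 0 -0.05 0.03 0 0 0 85; 0 0 0 0 0 0 85; 0 0 0 0 0 0 85")

```text
t: 2.3
position: [0.5663, -0.0997, 0.276]
tool_rot: [[0.995, 0.098, -0.002], [0.098, -0.995, -0.0], [-0.002, 0.0, -1.0]]
ft_force: [0.5, -0.0, 0.5]
gripper_width: 1.0
grip_force: 0.0
```

```bash
cat > lamp.py <<'E'
from h import *
def rects(c,roi,lo,hi,mn=30):
    g=cv2.cvtColor(c['img'],cv2.COLOR_RGB2HSV); m=cv2.inRange(g,lo,hi)
    x0,y0,x1,y1=roi; z=np.zeros_like(m); z[y0:y1,x0:x1]=m[y0:y1,x0:x1]
    cs,_=cv2.findContours(z,cv2.RETR_EXTERNAL,cv2.CHAIN_APPROX_NONE)
    return [(cv2.contourArea(k),cv2.minAreaRect(k)) for k in sorted(cs,key=cv2.contourArea)[::-1] if cv2.contourArea(k)>mn]
E
python3 - <<'E'
from lamp import *
np.set_printoptions(precision=4,suppress=True)
c=snap('wrist','lampB'); s=arm.read_state(); print(s['t'],s['position'],s['tool_rot'])
a=load('lampA')
print(rects(a,(276,130,318,208),(0,0,0),(180,255,70)))
print(rects(a,(115,75,270,230),(0,0,0),(180,255,70)))
X=plane(a,296,169,.112);p=proj(c,X);print('slotB~',p); p=p.astype(int)
print(rects(c,(p[0]-20,p[1]-38,p[0]+20,p[1]+38),(0,0,0),(180,255,70)))
p=proj(c,plane(a,155,184,.13));print('dial',p)
cv2.imwrite('pics/cropB.png',cv2.resize(c['img'][:250,:][:,:,::-1],None,fx=1.5,fy=1.5,interpolation=cv2.INTER_CUBIC))
E
```

```text
2.35 [ 0.5668 -0.1004  0.277 ] [[ 0.9953  0.0966  0.0003]
 [ 0.0966 -0.9953 -0.0012]
 [ 0.0002  0.0012 -1.    ]]
[(149.0, ((295.5699768066406, 168.50999450683594), (4.666904926300049, 39.88082504272461), 8.130102157592773))]
[(3206.5, ((159.26351928710938, 109.54963684082031), (66.44377899169922, 51.84831237792969), 6.581944942474365)), (994.5, ((153.40000915527344, 183.3000030517578), (38.460365295410156, 37.11872863769531), 63.43495178222656))]
slotB~ [370.3117 140.3183]
[(236.5, ((369.0942687988281, 139.46311950683594), (6.065895080566406, 47.62179946899414), 5.19442892074585))]
dial [211.4526 181.6625]
```

View pics/cropB.png

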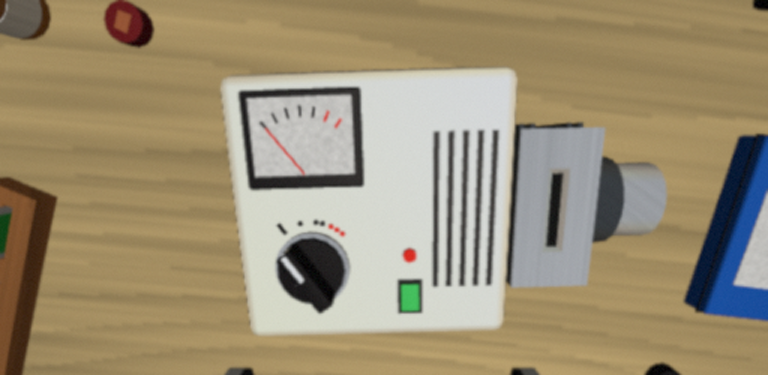

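The second view shows the slot at full-frame (369,140), the dial disc at about (208,181) with its white line toward the upper left, and the housing corners.

Run:
```python
from lamp import *
np.set_printoptions(precision=4,suppress=True)
a,c=load('lampA'),load('lampB')
print('slot tri',tri([ray(a,295.6,168.5),ray(c,369.1,139.5)]))
def ends(c,r):
    b=cv2.boxPoints(r); i=np.argsort(b[:,1]); t=b[i[:2]].mean(0);d=b[i[2:]].mean(0)
    return plane(c,*d,.112),plane(c,*t,.112)
for q,roi in((a,(276,130,318,208)),(c,(350,102,390,178))):
    r=rects(q,roi,(0,0,0),(180,255,70))[0][1]; p,w=ends(q,r); v=w-p; print('ends',p,w,np.linalg.norm(v),np.arctan2(v[1],v[0]))
# light region housing top in B
h=cv2.cvtColor(c['img'],cv2.COLOR_RGB2HSV)
m=cv2.inRange(h,(0,0,190),(60,60,255)); m=cv2.morphologyEx(m,cv2.MORPH_CLOSE,np.ones((5,5)))
cs,_=cv2.findContours(m,cv2.RETR_EXTERNAL,cv2.CHAIN_APPROX_NONE); k=max(cs,key=cv2.contourArea)
P=np.array([plane(c,u,v,.105)[:2] for u,v in k[:,0,:]]).astype(np.float32)
r=cv2.minAreaRect(P*1000); print('housing',r)
# dial: disc+bar black
for q,roi in((a,(115,150,190,225)),(c,(175,152,240,212))):
    print(rects(q,roi,(0,0,0),(180,255,75)))
    x0,y0,x1,y1=roi; g=cv2.cvtColor(q['img'],cv2.COLOR_RGB2GRAY)
```

```text
slot tri (array([ 0.6126, -0.2163,  0.1086]), [np.float64(4.476539794881201e-05), np.float64(4.476539794872991e-05)])
ends [ 0.5881 -0.2187  0.112 ] [ 0.6369 -0.2127  0.112 ] 0.04914526783266037 0.12154006559080713
ends [ 0.5879 -0.218   0.112 ] [ 0.637  -0.2119  0.112 ] 0.0494780825032047 0.12307218363608342
housing ((597.2158203125, -89.62174224853516), (183.12884521484375, 193.403076171875), 7.1949849128723145)
[(1004.0, ((153.90000915527344, 184.20001220703125), (38.8960075378418, 36.99864196777344), 71.56504821777344))]
[(1319.0, ((207.05189514160156, 179.8065948486328), (44.193504333496094, 41.76528549194336), 29.05460548400879))]
```

Call:
send_rows(deltas="-0.015 0.041 0.016 0 0 -0.034 85; -0.015 0.041 0.016 0 0 0 85; -0.015 0.041 0.016 0 0 0 85; -0.015 0.041 0.016 0 0 0 85; 0 0 0 0 0 0 85; 0 0 0 0 0 0 85")

```text
t: 2.95
position: [0.5362, -0.2288, 0.2291]
tool_rot: [[0.993, 0.12, 0.001], [0.12, -0.993, -0.001], [0.001, 0.001, -1.0]]
ft_force: [0.0, 1.0, 0.2]
gripper_width: 0.995
grip_force: 0.0
```

Run:
```python
from lamp import *
np.set_printoptions(precision=4,suppress=True)
c=snap('wrist','slotC'); s=arm.read_state(); print(s['t'],s['position'],s['tool_rot'][:2,:2])
p=proj(c,(.6125,-.216,.112)); print(p); p=p.astype(int)
x0,y0,x1,y1=max(p[0]-50,0),max(p[1]-50,0),p[0]+50,p[1]+50
for t in(40,70,100,130): print(t,rects(c,(p[0]-25,p[1]-45,p[0]+25,p[1]+45),(0,0,0),(180,255,t)))
print(cv2.cvtColor(c['img'],cv2.COLOR_RGB2GRAY)[p[1],p[0]-22:p[0]+22])
cv2.imwrite('pics/cropC.png',cv2.resize(c['img'][y0:y1,x0:x1][:,:,::-1],None,fx=5,fy=5,interpolation=cv2.INTER_NEAREST))
```

```text
3.0 [ 0.5367 -0.2279  0.2294] [[ 0.9926  0.1217]
 [ 0.1217 -0.9926]]
[250.7574  98.0113]
40 []
70 [(340.0, ((250.5, 97.49998474121094), (60.99999237060547, 6.999999046325684), 90.0))]
100 [(484.5, ((251.0, 97.49998474121094), (60.99999237060547, 7.999999046325684), 90.0))]
130 [(550.0, ((251.0, 97.5), (63.0, 10.0), 90.0))]
[165 168 170 169 169 169 171 168 169 169 168 165 165 163 166 165 163 157
 137  85  53  59  63  62  60  62  67  93 125 147 153 160 168 172 174 171
 172 173 173 170 171 171 171 172]
```

View pics/cropC.png

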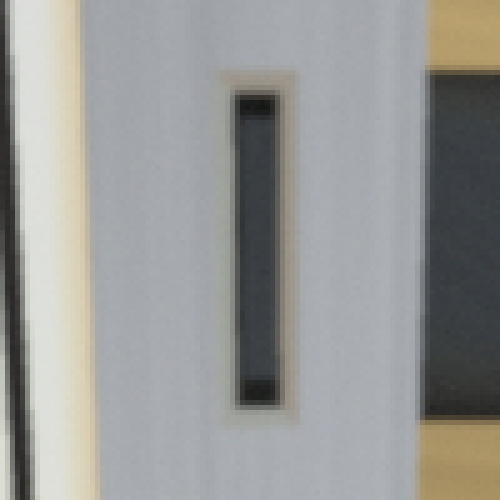

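The slot mouth's lead-in outline spans crop (222–297, 72–423), so its centre is at full-frame about (251.4, 97.0) and it stands upright in the picture. Now over to the rack.

Run:
```python
from lamp import *
np.set_printoptions(precision=4,suppress=True)
c=load('slotC'); p=plane(c,251.4,97,.112); print(p)
for u,v in((251.4,62.5),(251.4,131.5)): print(plane(c,u,v,.112))
R=np.array(c['R']);print(-R.T@c['t'])
b=load('lampB');print(tri([ray(c,251.2,97.2),ray(b,369.5,139.5)]))
```

```text
[ 0.6134 -0.2164  0.112 ]
[ 0.6403 -0.2133  0.112 ]
[ 0.5847 -0.2198  0.112 ]
[ 0.6152 -0.2184  0.372 ]
(array([ 0.613 , -0.2162,  0.1098]), [np.float64(0.00019109687202379494), np.float64(0.00019109687202347304)])
```

Call:
send_rows(deltas="0 -0.05 -0.03 0 0 0.18 85; 0 -0.05 -0.03 0 0 0.18 85; 0 -0.05 0 0 0 0.18 85; 0 0 0 0 0 0 85; 0 0 0 0 0 0 85")

```text
t: 3.5
position: [0.539, -0.1137, 0.2744]
tool_rot: [[0.957, -0.291, 0.002], [-0.291, -0.957, -0.001], [0.002, 0.001, -1.0]]
ft_force: [-0.4, -1.4, 0.2]
gripper_width: 0.999
grip_force: 0.0
```

Call:
send_rows(deltas="-0.041 -0.042 0 0 0 0.03 85; -0.041 -0.042 0 0 0 0 85; -0.041 -0.042 0 0 0 0 85; -0.041 -0.042 0 0 0 0 85; -0.041 -0.042 0 0 0 0 85; -0.041 -0.042 0 0 0 0 85; -0.041 -0.042 0 0 0 0 85; -0.041 -0.042 0 0 0 0 85; -0.041 -0.042 0.03 0 0 0 85; -0.041 -0.042 0.03 0 0 0 85; -0.041 -0.042 0.03 0 0 0 85; 0 0 0 0 0 0 85")

```text
t: 4.7
position: [0.3232, 0.3228, 0.2027]
tool_rot: [[0.95, -0.312, -0.006], [-0.312, -0.95, -0.002], [-0.005, 0.003, -1.0]]
ft_force: [0.1, -0.6, 0.2]
gripper_width: 0.992
grip_force: 0.0
```

Run:
```python
from lamp import *
np.set_printoptions(precision=4,suppress=True)
c=snap('wrist','rackA'); s=arm.read_state(); print(s['t'],s['position'],s['tool_rot'][:2,:2],s['qpos'])
for n,lo,hi in(('blue',(100,120,40),(125,255,255)),('green',(45,120,40),(85,255,255)),('orange',(5,190,100),(18,255,255))):
    r=rects(c,(0,0,512,384),lo,hi); print(n,r)
```

```text
4.75 [0.3252 0.3215 0.2041] [[ 0.9499 -0.3124]
 [-0.3125 -0.9499]] [ 0.5193 -0.0597  1.9178 -0.0002  1.2871  2.4079]
blue [(439.0, ((260.0, 101.5), (37.0, 12.0), 90.0))]
green []
orange [(238.5, ((261.0, 10.5), (21.0, 12.0), 90.0))]
```

View pics/rackA.png

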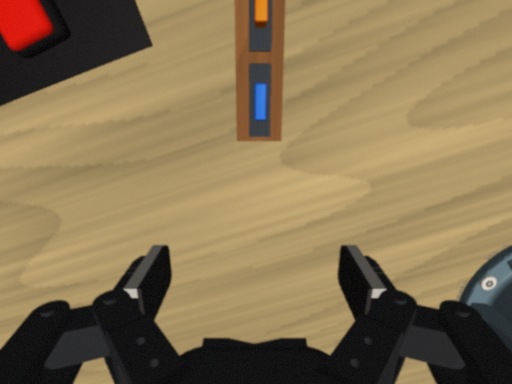

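The blue tab's top is at (260,101), upright in the picture, in line with the tool; amber is beyond at (261,10).

Run:
```python
from lamp import *
np.set_printoptions(precision=4,suppress=True)
c=load('rackA'); p=plane(c,260,101.5,.087); s=arm.read_state(); R=s['tool_rot']
print(p, R.T@(p-s['position'])/.75)
print(plane(c,260,83,.087),plane(c,260,120,.087))
```

```text
[0.3917 0.2956 0.087 ] [0.0953 0.0047 0.156 ]
[0.4057 0.2911 0.087 ] [0.3771 0.3003 0.087 ]
```

Call:
send_rows(deltas="0.048 0.0025 0 0 0 0 85; 0.047 0.0025 0 0 0 0 85; 0 0 0 0 0 0 85; 0 0 0 0 0 0 85")

```text
t: 5.15
position: [0.3949, 0.2931, 0.2062]
tool_rot: [[0.947, -0.32, 0.0], [-0.32, -0.947, -0.0], [0.0, -0.0, -1.0]]
ft_force: [0.2, 0.3, 0.1]
gripper_width: 0.993
grip_force: 0.0
```

Run:
```python
from lamp import *
np.set_printoptions(precision=4,suppress=True)
c=snap('wrist','rackB'); s=arm.read_state(); print(s['t'],s['position'],s['tool_rot'])
a=load('rackA')
h=cv2.cvtColor(c['img'],cv2.COLOR_RGB2HSV)
for V in(40,150,190,215): print(V,rects(c,(150,100,362,384),(100,120,V),(125,255,255)), rects(a,(200,50,320,150),(100,120,V),(125,255,255)))
g=rects(c,(150,100,362,384),(100,120,190),(125,255,255))[0][1][0]
X,e=tri([ray(a,260,101.5),ray(c,*g)]);print(X,e); X=plane(c,*g,.087); print(X,s['tool_rot'].T@(X-s['position']))
cv2.imwrite('pics/rackBc.png',cv2.resize(c['img'][60:384,130:382][:,:,::-1],None,fx=1.8,fy=1.8))
```

```text
5.2 [0.394  0.2935 0.2061] [[ 0.9476 -0.3196 -0.    ]
 [-0.3196 -0.9476 -0.0001]
 [-0.      0.0001 -1.    ]]
40 [(378.5, ((253.5, 185.0), (36.0, 11.0), 90.0))] [(439.0, ((260.0, 101.5), (37.0, 12.0), 90.0))]
150 [(258.5, ((253.5, 187.5), (29.0, 9.0), 90.0))] [(350.5, ((260.5, 101.5), (35.0, 11.0), 90.0))]
190 [(220.5, ((254.0, 188.0), (28.0, 8.0), 90.0))] [(279.5, ((260.5, 101.0), (34.0, 9.0), 90.0))]
215 [(147.0, ((254.0, 188.0), (26.0, 6.0), 90.0))] [(189.0, ((260.5, 101.0), (32.0, 7.0), 90.0))]
[0.3916 0.2955 0.0862] [np.float64(0.00015501284831918665), np.float64(0.0001550128483190683)]
[0.3917 0.2952 0.087 ] [-0.0027 -0.0009  0.1191]
```

View pics/rackBc.png

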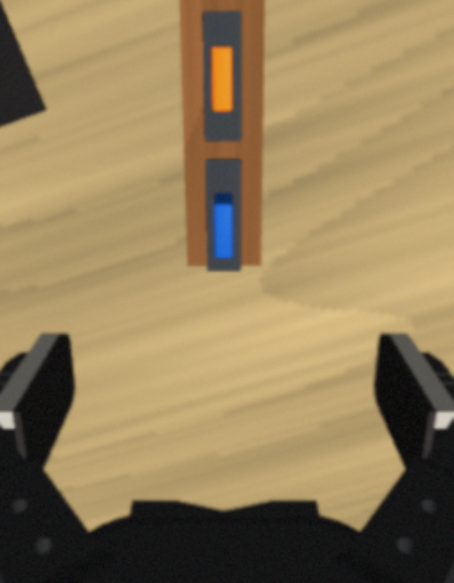

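Blue's tab is centred at crop (223,230), between the open fingers and parallel to them. Two views give its top at 86 mm, which fits the text. Going down.

Call:
send_rows(deltas="-0.0037 -0.0013 0.05 0 0 0 60; 0 0 0.05 0 0 0 60; 0 0 0.04 0 0 0 60; 0 0 0.02 0 0 0 60; 0 0 0.02 0 0 0 60; 0 0 0.008 0 0 0 60; 0 0 0 0 0 0 60; 0 0 0 0 0 0 60")

```text
t: 6.0
position: [0.3914, 0.2966, 0.0656]
tool_rot: [[0.948, -0.318, 0.001], [-0.318, -0.948, 0.0], [0.001, -0.001, -1.0]]
ft_force: [0.4, 1.2, -0.4]
gripper_width: 0.709
grip_force: 0.0
```

Call:
send_rows(deltas="0 0 0 0 0 0 30; 0 0 0 0 0 0 20; 0 0 0 0 0 0 14; 0 0 0 0 0 0 10; 0 0 0 0 0 0 6; 0 0 0 0 0 0 0; 0 0 0 0 0 0 0; 0 0 0 0 0 0 0; 0 0 0 0 0 0 0")

```text
t: 6.9
position: [0.3913, 0.2963, 0.0653]
tool_rot: [[0.948, -0.318, 0.0], [-0.318, -0.948, -0.0], [0.0, 0.0, -1.0]]
ft_force: [-1.0, -1.6, 5.8]
gripper_width: 0.101
grip_force: 59.6
```

Call:
send_rows(deltas="0 0 -0.02 0 0 0 0; 0 0 -0.04 0 0 0 0; 0 0 -0.04 0 0 0 0; 0 0 -0.04 0 0 0 0; 0 0 -0.04 0 0 0 0; 0 0 -0.04 0 0 0 0; 0 0 0 0 0 -0.14 0; 0 0 0 0 0 -0.14 0; 0 0 0 0 0 -0.14 0; 0 0 0 0 0 -0.145 0; 0 0 0 0 0 0 0; 0 0 0 0 0 0 0")

```text
t: 8.1
position: [0.3909, 0.2963, 0.2296]
tool_rot: [[0.993, 0.117, -0.0], [0.117, -0.993, -0.0], [-0.0, 0.0, -1.0]]
ft_force: [0.7, -0.6, -0.5]
gripper_width: 0.101
grip_force: 58.7
```

Call:
send_rows(deltas="0.008 0.028 0 0 0 0 0; 0.016 0.055 0 0 0 0 0; 0.016 0.055 0 0 0 0 0; 0.016 0.055 0 0 0 0 0; 0.016 0.055 0 0 0 0 0; 0.016 0.055 0 0 0 0 0; 0.016 0.055 0 0 0 0 0; 0.016 0.055 0 0 0 0 0; 0.016 0.055 0 0 0 0 0; 0.016 0.055 0 0 0 0 0; 0.016 0.055 0 0 0 0 0; 0.016 0.055 0 0 0 0 0")

```text
t: 9.3
position: [0.5854, -0.1601, 0.2295]
tool_rot: [[0.993, 0.117, -0.0], [0.117, -0.993, 0.0], [-0.0, -0.0, -1.0]]
ft_force: [1.4, 0.7, -0.9]
gripper_width: 0.104
grip_force: 58.8
```

Call:
send_rows(deltas="0.016 0.055 0 0 0 0 0; 0.008 0.028 0 0 0 0 0; 0 0 0 0 0 0 0; 0 0 0 0 0 0 0; 0 0 0 0 0 0 0")

```text
t: 9.8
position: [0.61, -0.2169, 0.2295]
tool_rot: [[0.993, 0.12, -0.001], [0.12, -0.993, 0.001], [-0.001, -0.001, -1.0]]
ft_force: [0.6, 0.1, -0.3]
gripper_width: 0.103
grip_force: 58.7
```

Run:
```python
from lamp import *
np.set_printoptions(precision=4,suppress=True)
c=snap('wrist','held'); S=snap('scene','heldS'); D=snap('side','heldD'); s=arm.read_state(); print(s['t'],s['position'],s['tool_rot'],s['gripper_width'],s['grip_force'])
R=s['tool_rot'];print('togo',R.T@(np.array([.6127,-.2165,.121])-s['position'])/.75)
a=c['img'][60:384,130:382]; b=D['img'][150:312,180:370]
a=cv2.resize(a,(420,540)); b=cv2.resize(b,(380,324))
im=np.zeros((540,800,3),np.uint8); im[:,:420]=a; im[:324,420:]=b; cv2.imwrite('pics/heldc.png',im[:,:,::-1])
```

```text
9.95 [ 0.6103 -0.2168  0.23  ] [[ 0.9927  0.1208  0.0001]
 [ 0.1208 -0.9927  0.0001]
 [ 0.0001 -0.0001 -1.    ]] 0.10017486988964575 58.74057233333588
togo [ 0.0033 -0.      0.1454]
```

View pics/heldc.png

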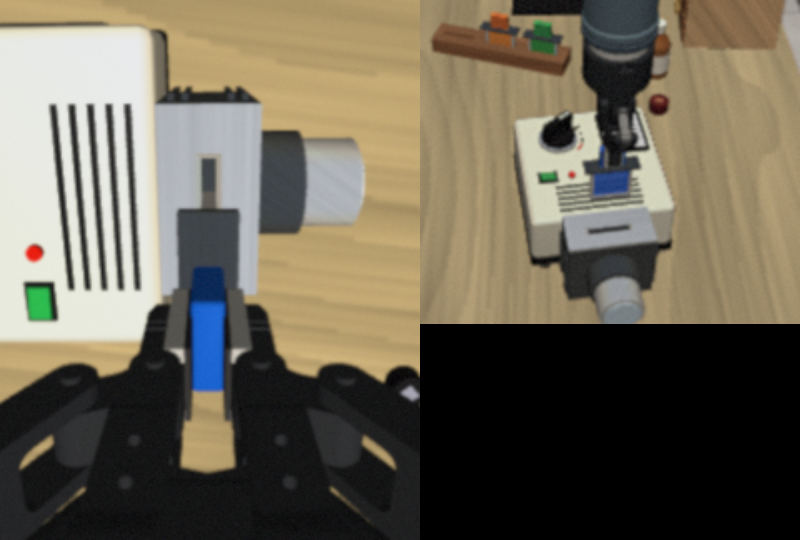

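The filter hangs upright in the fingers, its flange centred at crop x 208 against the slot at 210. The side view shows it square over the chamber.

Call:
send_rows(deltas="0.0033 0 0.03 0 0 0 0; 0 0 0.03 0 0 0 0; 0 0 0.01 0 0 0 0; 0 0 0 0 0 0 0; 0 0 0.005 0 0 0 0; 0 0 0.005 0 0 0 0; 0 0 0.005 0 0 0 0; 0 0 0.005 0 0 0 0; 0 0 0 0 0 0 0")

```text
t: 10.85
position: [0.6142, -0.2184, 0.1679]
tool_rot: [[0.993, 0.12, 0.004], [0.12, -0.993, -0.002], [0.004, 0.003, -1.0]]
ft_force: [-8.6, 4.2, 22.9]
gripper_width: 0.099
grip_force: 62.5
```

Call:
send_rows(deltas="0 0 -0.01 0 0 0 0; 0 0 -0.005 0 0 0 0; 0 0 0 0 0 0 0; 0 0 0 0 0 0 0")

```text
t: 11.25
position: [0.6126, -0.2177, 0.1731]
tool_rot: [[0.993, 0.12, -0.0], [0.12, -0.993, 0.0], [-0.0, -0.0, -1.0]]
ft_force: [0.7, -0.6, -1.6]
gripper_width: 0.101
grip_force: 59.0
```

Run:
```python
from lamp import *
np.set_printoptions(precision=4,suppress=True)
c=snap('wrist','held2'); D=snap('side','held2D'); s=arm.read_state(); print(s['t'],s['position'],s['tool_rot'],s['ft_force'],s['wrist_torque'])
a=c['img'][60:384,130:382]; b=D['img'][190:310,210:330]
a=cv2.resize(a,(420,540)); b=cv2.resize(b,(380,380),interpolation=cv2.INTER_CUBIC)
im=np.zeros((540,800,3),np.uint8); im[:,:420]=a; im[:380,420:]=b; cv2.imwrite('pics/held2c.png',im[:,:,::-1])
```

```text
11.35 [ 0.6125 -0.2176  0.1727] [[ 0.9928  0.1198 -0.001 ]
 [ 0.1198 -0.9928  0.0006]
 [-0.0009 -0.0007 -1.    ]] [ 0.313   0.4986 -1.0239] [-0.0182  0.0463  0.0371]
```

View pics/held2c.png

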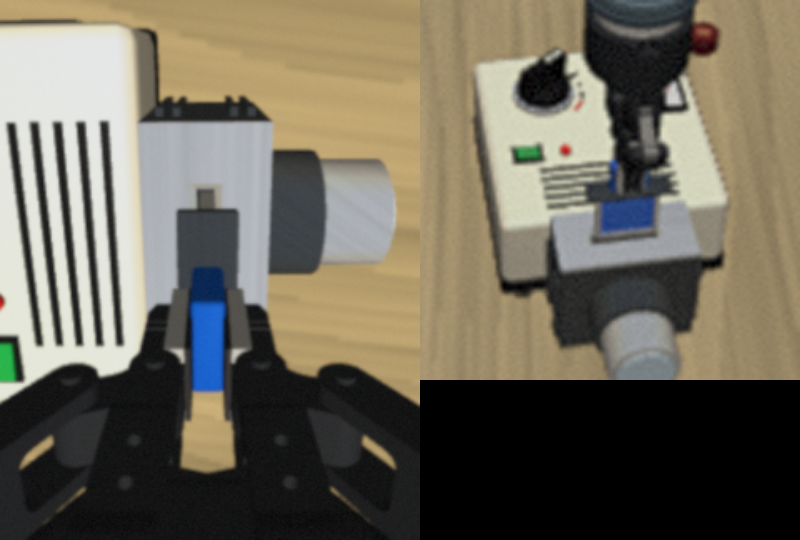

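The lead-in shows at crop x 194–222, slightly left of the flange centre. Together with the contact force toward -x and +y, this says to shift about 1 mm toward -x and +y.

Call:
send_rows(deltas="-0.0013 -0.0017 0 0 0 0 0; 0 0 0 0 0 0 0; 0 0 0.005 0 0 0 0; 0 0 0.005 0 0 0 0; 0 0 0.005 0 0 0 0; 0 0 0 0 0 0 0; 0 0 0 0 0 0 0")

```text
t: 12.05
position: [0.6116, -0.2165, 0.162]
tool_rot: [[0.993, 0.12, -0.0], [0.12, -0.993, 0.0], [-0.0, -0.0, -1.0]]
ft_force: [0.6, -0.1, -0.8]
gripper_width: 0.101
grip_force: 59.0
```

Call:
send_rows(deltas="0 0 0.006 0 0 0 0; 0 0 0.006 0 0 0 0; 0 0 0.006 0 0 0 0; 0 0 0.006 0 0 0 0; 0 0 0.006 0 0 0 0; 0 0 0.006 0 0 0 0; 0 0 0.006 0 0 0 0; 0 0 0.006 0 0 0 0; 0 0 0 0 0 0 0")

```text
t: 12.95
position: [0.6112, -0.2164, 0.1253]
tool_rot: [[0.993, 0.12, -0.001], [0.12, -0.993, 0.001], [-0.001, -0.001, -1.0]]
ft_force: [0.5, 0.2, -1.4]
gripper_width: 0.099
grip_force: 59.0
```

Call:
send_rows(deltas="0 0 0.003 0 0 0 0; 0 0 0.002 0 0 0 0; 0 0 0.001 0 0 0 0; 0 0 0.001 0 0 0 0; 0 0 0 0 0 0 0; 0 0 0 0 0 0 0")

```text
t: 13.55
position: [0.6118, -0.2166, 0.1213]
tool_rot: [[0.993, 0.12, 0.0], [0.12, -0.993, -0.0], [0.0, 0.0, -1.0]]
ft_force: [-1.1, -0.1, 1.1]
gripper_width: 0.1
grip_force: 59.3
```

Call:
send_rows(deltas="0 0 0.001 0 0 0 0; 0 0 0.001 0 0 0 0; 0 0 0 0 0 0 0; 0 0 0 0 0 0 0")

```text
t: 13.95
position: [0.6119, -0.2168, 0.1212]
tool_rot: [[0.993, 0.12, 0.001], [0.12, -0.993, -0.001], [0.001, 0.001, -1.0]]
ft_force: [-4.6, 1.4, 8.9]
gripper_width: 0.105
grip_force: 60.5
```

The flange is seated, with force rising at the expected height. Relax, open, lift.

Call:
send_rows(deltas="0 0 -0.0015 0 0 0 0; 0 0 0 0 0 0 14; 0 0 0 0 0 0 20; 0 0 0 0 0 0 30; 0 0 0 0 0 0 40; 0 0 0 0 0 0 40; 0 0 -0.02 0 0 0 40; 0 0 -0.04 0 0 0 40; 0 0 -0.04 0 0 0 40; 0 0 -0.04 0 0 0 60; 0 0 0 0 0 0 60; 0 0 0 0 0 0 60")

```text
t: 15.15
position: [0.6123, -0.2169, 0.2278]
tool_rot: [[0.993, 0.12, 0.003], [0.12, -0.993, -0.002], [0.003, 0.002, -1.0]]
ft_force: [0.5, -0.4, -0.5]
gripper_width: 0.702
grip_force: 0.0
```

Run:
```python
from lamp import *
np.set_printoptions(precision=4,suppress=True)
c=snap('wrist','home'); S=snap('scene','homeS'); D=snap('side','homeD'); s=arm.read_state(); print(s['t'],s['position'],s['tool_rot'][:2,:2])
for n,q in(('w',c),('S',S),('D',D)):
    print(n,proj(q,(.6134,-.2164,.143)),[r for r in rects(q,(0,0,512,384),(100,120,60),(125,255,255),10) if r[0]<900])
h=np.hstack([cv2.resize(c['img'][100:300,150:350],(400,400)),cv2.resize(D['img'][190:310,210:330],(400,400),interpolation=cv2.INTER_CUBIC)])
cv2.imwrite('pics/homec.png',h[:,:,::-1])
```

```text
15.3 [ 0.611  -0.2162  0.2245] [[ 0.9928  0.1199]
 [ 0.1199 -0.9928]]
w [254.5218 195.7538] [(476.5, ((254.0, 192.5), (41.0, 12.0), 90.0)), (80.0, ((500.5, 309.0), (4.0, 21.0), 90.0)), (49.5, ((398.25, 209.25001525878906), (5.0596442222595215, 24.349536895751953), 18.43494987487793)), (41.0, ((421.2500305175781, 135.25), (5.6921000480651855, 25.614450454711914), 18.434947967529297)), (31.0, ((405.8000183105469, 185.59999084472656), (5.059643268585205, 23.40085220336914), 18.434947967529297)), (30.5, ((413.0765075683594, 162.05517578125), (5.1899847984313965, 22.132007598876953), 17.354022979736328)), (18.5, ((391.2149658203125, 232.76910400390625), (4.796827793121338, 18.397245407104492), 16.389541625976562))]
S [178.8112 202.1627] [(60.5, ((27.42045021057129, 202.71163940429688), (2.1939141750335693, 49.03065490722656), 74.57783508300781)), (43.5, ((179.20001220703125, 203.60003662109375), (13.281564712524414, 4.427187919616699), 71.56504821777344)), (12.5, ((5.8382344245910645, 17.897058486938477), (21.265823364257812, 3.944467544555664), 59.03623962402344))]
D [275.175  255.3074] [(861.5, ((277.0, 369.0), (28.0, 74.0), 90.0)), (475.0, ((272.70001220703125, 40.400001525878906), (31.30654525756836, 43.955657958984375), 18.43494987487793)), (84.0, ((274.5, 259.0), (8.0, 11.0), 90.0))]
```

View pics/homec.png

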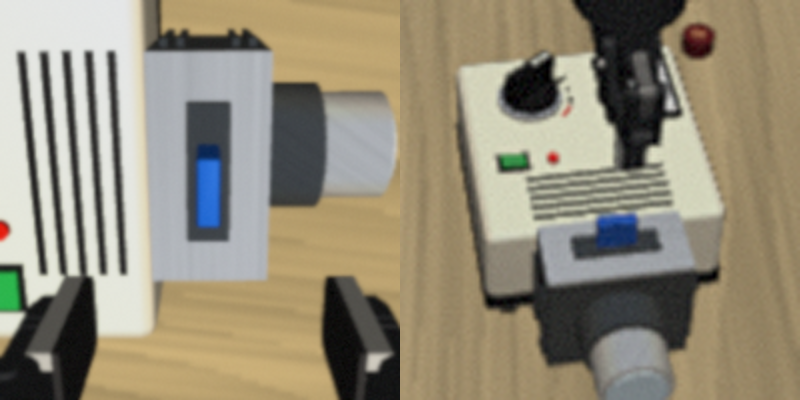

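The blue filter sits home: flange flat and square on the chamber top, tab at crop (208,190), fingers clear of it. Now measuring the dial from above.

Call:
send_rows(deltas="-0.031 -0.046 -0.005 0 0 0 85; -0.031 -0.046 0 0 0 0 85; -0.031 -0.046 0 0 0 0 85; -0.031 -0.046 0 0 0 0 85; -0.031 -0.046 0 0 0 0 85; 0 0 0 0 0 0 85; 0 0 0 0 0 0 85")

```text
t: 16.0
position: [0.4751, -0.0587, 0.229]
tool_rot: [[0.993, 0.121, -0.001], [0.121, -0.993, -0.0], [-0.001, -0.0, -1.0]]
ft_force: [-0.3, -0.4, -0.1]
gripper_width: 0.994
grip_force: 0.0
```

```bash
cat > dial.py <<'E'
from lamp import *
np.set_printoptions(precision=4,suppress=True,linewidth=200)
def dial(c,ax=(.554,-.0494)):
    p=proj(c,(*ax,.144)).astype(int); print('p',p,'disc',proj(c,(*ax,.118)))
    g=cv2.cvtColor(c['img'],cv2.COLOR_RGB2GRAY); r=35
    dark=(g<110).astype(np.uint8); n,l,st,ce=cv2.connectedComponentsWithStats(dark)
    k=l[p[1]-3:p[1]+4,p[0]-3:p[0]+4]; k=np.bincount(k[k>0]).argmax()
    hull=cv2.convexHull(np.argwhere(l==k)[:,::-1].astype(np.int32)); m=np.zeros_like(g); cv2.fillConvexPoly(m,hull,1); m=cv2.erode(m,np.ones((3,3)))
    w=((g>140)&(m>0)).astype(np.uint8); n,l2,s2,c2=cv2.connectedComponentsWithStats(w)
    print('dark',st[k],ce[k])
    for i in range(1,n):
        if s2[i,4]<6: continue
        q=np.argwhere(l2==i)[:,::-1]; P=np.array([plane(c,u,v,.144)[:2] for u,v in q]); mu=P.mean(0); U=np.linalg.svd(P-mu)[2][0]; t=(P-mu)@U
        print('white',s2[i],c2[i],'world',mu,'dir',np.arctan2(U[1],U[0]),'ends',mu+U*t.min(),mu+U*t.max())
    return g,p
E
python3 - <<'E'
from dial import *
c=snap('wrist','dialA'); s=arm.read_state(); print(s['t'],s['position'],s['tool_rot'][:2,:2])
g,p=dial(c)
dial(load('lampB')); dial(load('lampA'))
for v in range(p[1]-40,p[1]+41,3): print(v,' '.join('%3d'%x for x in g[v,p[0]-40:p[0]+41:3]))
E
```

```text
16.05 [ 0.4758 -0.0594  0.2292] [[ 0.9927  0.1203]
 [ 0.1203 -0.9927]]
p [255  95] disc [255.5409  95.1107]
dark [ 227   66   57   60 2582] [255.8087  96.7227]
white [237  70  19  26 146] [245.9247  82.4932] world [ 0.5619 -0.0413] dir -2.4186630167843557 ends [ 0.5692 -0.0348] [ 0.5543 -0.0479]
p [202 187] disc [206.8184 180.329 ]
dark [ 185  158   45   50 1512] [208.2712 181.041 ]
white [188 172  14  17  75] [194.5733 179.6133] world [ 0.5615 -0.0411] dir -2.4151626217188262 ends [ 0.5687 -0.0347] [ 0.5542 -0.0476]
p [144 186] disc [152.6969 183.3802]
dark [ 132  165   42   42 1166] [154.0489 183.8439]
white [134 172  11  15  56] [139.3036 179.0714] world [ 0.5613 -0.0415] dir -2.417726364229757 ends [ 0.5678 -0.0357] [ 0.5543 -0.0477]
55 214 213 214 213 162 157 215 215 215 214 143  83 214 214 210  72 163  63 197 207 210 215 215 214 214 214 215
58 215 213 212 213 183  63 200 214 215 214 210 201 215 214 214 208 211 157 211 129 156 205 214 215 213 215 214
61 215 214 214 215 213 120 100 213 216 213 214 215 214 212 212 213 214 215 216 191 194 107 197 214 214 214 215
64 214 213 215 214 
[... 1956 characters left out ...]
  52 138 195 215 216 216 216
118 216 216 215 216 217 214 174  98  42  43  43  46  47  46  48  32  47  47  50  53  57 139 215 216 215 216 216
121 215 214 216 217 215 214 212 172 130  56  44  46  45  47  45  46  32  47  51  50 146 213 215 216 217 216 216
124 215 215 215 216 216 216 216 215 193 162 113  64  50  48  47  57  81  46  69 186 216 216 216 217 216 216 216
127 215 214 216 216 216 214 217 215 216 212 192 168 164 157 150 163 175 188 211 216 216 216 216 216 216 215 216
130 215 214 217 216 215 215 214 215 217 215 215 216 216 216 215 217 216 217 216 216 215 215 215 215 216 217 216
133 215 215 217 213 215 215 215 215 216 215 217 215 217 217 215 216 216 216 216 215 216 217 216 218 216 217 216
```

Call:
send_rows(deltas="0.035 0 0 0 0 0 60; 0.035 0 0 0 0 0 60; 0.035 -0.001 0 0 0 0 60; 0 0 0 0 0 -0.128 60; 0 0 0 0 0 -0.128 60; 0 0 0 0 0 -0.128 60; 0 0 0 0 0 -0.128 60; 0 0 0 0 0 -0.128 60; 0 0 0 0 0 -0.128 60; 0 0 0 0 0 0 60; 0 0 0 0 0 0 60")

```text
t: 17.15
position: [0.5541, -0.0499, 0.2289]
tool_rot: [[0.752, 0.659, -0.001], [0.659, -0.752, 0.0], [-0.0, -0.001, -1.0]]
ft_force: [-0.0, 0.0, 0.2]
gripper_width: 0.704
grip_force: 0.0
```

Run:
```python
from dial import *
s=arm.read_state();R=s['tool_rot'];print(s['t'],s['position'],R,np.arctan2(R[1,0],R[0,0]),R.T@(np.array([.5538,-.049,.122])-s['position'])/.75)
dial(arm.read_camera('wrist'))
```

```text
17.15 [ 0.5541 -0.0499  0.2289] [[ 0.752   0.6592 -0.0007]
 [ 0.6592 -0.752   0.0001]
 [-0.0004 -0.0005 -1.    ]] 0.7197396830426369 [ 0.0005 -0.0011  0.1425]
p [254 196] disc [254.4215 187.3506]
dark [ 228  161   52   62 2081] [253.4137 188.6973]
white [251 172   5  25 117] [253.0256 184.0085] world [ 0.5615 -0.0413] dir -2.4172896685577676 ends [ 0.569  -0.0346] [ 0.5539 -0.0481]
white [240 209   7   9  26] [243.9615 212.7692] world [ 0.5377 -0.0521] dir -1.797744132191448 ends [ 0.5387 -0.0476] [ 0.5367 -0.0561]
white [261 209   7   9  26] [263.0385 212.7692] world [ 0.5482 -0.0641] dir -3.0480112941987287 ends [ 0.5528 -0.0636] [ 0.5441 -0.0645]
```

Aligned within a millimetre. Descend and pinch.

Call:
send_rows(deltas="0.0005 -0.0011 0.04 0 0 0 60; 0 0 0.04 0 0 0 60; 0 0 0.03 0 0 0 60; 0 0 0.02 0 0 0 60; 0 0 0.012 0 0 0 60; 0 0 0 0 0 0 60; 0 0 0 0 0 0 40; 0 0 0 0 0 0 25; 0 0 0 0 0 0 16; 0 0 0 0 0 0 10; 0 0 0 0 0 0 5; 0 0 0 0 0 0 0")

```text
t: 18.4
position: [0.5543, -0.0486, 0.1241]
tool_rot: [[0.75, 0.662, 0.002], [0.662, -0.75, -0.001], [0.001, 0.002, -1.0]]
ft_force: [-0.4, -1.0, 6.2]
gripper_width: 0.124
grip_force: 59.5
```

Call:
send_rows(deltas="0 0 0 0 0 0 0; 0 0 0 0 0 0 0; 0 0 0 0 0 0 0; 0 0 0 0 0 0 0")

```text
t: 18.8
position: [0.5543, -0.0486, 0.1241]
tool_rot: [[0.75, 0.662, 0.002], [0.662, -0.75, -0.001], [0.001, 0.002, -1.0]]
ft_force: [-0.1, -1.7, 6.4]
gripper_width: 0.129
grip_force: 59.5
```

Call:
send_rows(deltas="0 0 0 0 0 0.125 0; 0 0 0 0 0 0.125 0; 0 0 0 0 0 0.125 0; 0 0 0 0 0 0.125 0; 0 0 0 0 0 0.125 0; 0 0 0 0 0 0.125 0; 0 0 0 0 0 0.125 0; 0 0 0 0 0 0.125 0; 0 0 0 0 0 0.125 0; 0 0 0 0 0 0.125 0; 0 0 0 0 0 0.125 0; 0 0 0 0 0 0.125 0")

```text
t: 20.0
position: [0.5546, -0.0508, 0.1242]
tool_rot: [[0.897, -0.443, 0.003], [-0.443, -0.897, -0.005], [0.005, 0.003, -1.0]]
ft_force: [0.1, -10.0, 3.8]
gripper_width: 0.124
grip_force: 59.3
```

Call:
send_rows(deltas="0 0 0 0 0 0.05 0; 0 0 0 0 0 0.025 0; 0 0 0 0 0 0 0; 0 0 0 0 0 0 0; 0 0 0 0 0 0 0; 0 0 0 0 0 0 0; 0 0 0 0 0 0 0; 0 0 0 0 0 0 0")

```text
t: 20.8
position: [0.5546, -0.0509, 0.1242]
tool_rot: [[0.871, -0.491, 0.003], [-0.491, -0.871, -0.005], [0.005, 0.003, -1.0]]
ft_force: [0.6, -9.1, 3.7]
gripper_width: 0.121
grip_force: 59.3
```

Run:
```python
from dial import *
s=arm.read_state();R=s['tool_rot'];print(s['t'],s['position'],np.arctan2(R[1,0],R[0,0]),s['ft_force'],s['wrist_torque'],s['grip_force'],s['gripper_width'])
c=snap('wrist','dialEnd')
g=cv2.cvtColor(c['img'],cv2.COLOR_RGB2GRAY);p=proj(c,(.554,-.049,.144)).astype(int);print(p)
w=(g>140).astype(np.uint8);n,l,st,ce=cv2.connectedComponentsWithStats(w)
for i in range(1,n):
    if 15<st[i,4]<900 and abs(ce[i]-p).max()<60:
        q=np.argwhere(l==i)[:,::-1];P=np.array([plane(c,u,v,.144)[:2] for u,v in q]);mu=P.mean(0);U=np.linalg.svd(P-mu)[2][0];U*=np.sign(U[0]);print(st[i],mu,'ang',np.arctan2(U[1],U[0]))
D=snap('side','endD');S=snap('scene','endS')
for k,q in(('S',S),('D',D)): print(k,[r for r in rects(q,(160,180,300,280),(100,120,60),(125,255,255),10)])
```

```text
20.8 [ 0.5546 -0.0509  0.1242] -0.5137502310979437 [ 0.5985 -9.1159  3.6687] [-1.5183 -0.0264  0.1315] 59.32907044887543 0.12146005258827416
[252 270]
[251 232   8  38 303] [ 0.5629 -0.0549] ang -0.5122636522365384
[231 270   7   7  25] [ 0.5573 -0.041 ] ang -0.007618041257049098
[272 270   7   7  23] [ 0.5482 -0.0573] ang -1.1544878792905475
[237 307  34  34 850] [ 0.5264 -0.033 ] ang -1.0711560505449016
S [(43.0, ((179.25001525878906, 203.75003051757812), (13.597792625427246, 4.427187919616699), 71.56504821777344))]
D [(83.0, ((274.5, 259.0), (8.0, 11.0), 90.0))]
```

The white line has turned from 0.724 to -0.512 rad, so the dial stands at about 1.24 rad. It is still pinched at 59 N, and the filter is unmoved.

```bash
python3 -c "
from cell import arm
print(arm.job_done())"
```

```text
the job is handed in; nothing more can be done
None
```

The blue filter is home in the lamp slot and released, the boost dial is held at about 1.24 rad (third click) in a 59 N pinch, and the job is handed in; it returned no verdict.

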